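# Case into the drawer, then offer the trackball's ball in its dish

## Task

Finish the trackball clean: lay the small tool case flat in the open drawer without dropping it and slide the drawer fully shut. Then lift the metal dish by its upright tab about 10 cm above its square mat and, keeping it level with the loose ball in the middle, turn it a quarter turn anticlockwise as seen from above, so that its finger loop is offered to the colleague on that side. Finish still holding it there, still and level over the mat, and leave everything else on the desk where it is.

Things in the scene. Friction and masses are not known exactly. Their poses are not given: they have to be found in the camera images.
- case: Loose grey tool case, 80 mm long (its x), 45 mm wide (its y), 40 mm high, about 0.12 kg, lying flat on the desk between drawer unit and dish; its lid is already up (z up). Origin at the centre of its underside.
- case_center (a point): Centre of the case, 20 mm above its underside; axes as the case's.
- unit_drawer0 (a joint): Opening of the single drawer of the low grey drawer unit (240 mm deep, 240 mm wide, 100 mm high, fixed on the desk to the robot's right, its front towards the robot). In m: 0 shut, grows as the drawer comes out, stop at 0.166; it stays where it is left and needs about 1 to 2 N to slide.
- drawer_floor (a point): Point on the drawer's inner floor (22 mm above the desk) at the foot of its front wall, half-way across; moves with it. x points into the unit (closing direction), z up. Inside: x 0 to 195 mm, y -99 to 99 mm. Side walls rise 56 mm above this floor, the front panel 65 mm. The unit's body, 100 mm high, covers the drawer beyond x = opening - 6 mm: only the part before that is open from above.
- unit_drawer0_handle (a point): Middle of the drawer's steel bar handle, 11 mm thick and 120 mm long along y, about 62 mm above the desk, standing 35 mm out from the drawer front; axes as drawer_floor. Pushing the bar towards +x shuts the drawer.
- mat: Thin square grey mat fixed on the desk, 170 mm x 170 mm, 3 mm thick, under the dish. Origin at the centre of its underside. Its axes are parallel to the dish's at the start: its x points where the finger loop points at first; its y is where the loop must point at the end.
- dish: Loose round shallow aluminium dish, 130 mm across, about 0.1 kg, standing on the middle of the mat. Origin at the centre of its underside; z up, x from the upright tab to the finger loop. The inside is a hollow cone rising 5 degrees from the middle; the rim's top is 17 mm above the underside.
- dish_center (a point): Middle of the dish's inside, where the ball rests, 6 mm above the dish's underside; axes as the dish's.
- dish_tab (a point): Grip of the dish: black upright flat tab, 95 mm from the dish's centre on its -x side, 12 mm thick (along dish x), 34 mm wide (along y), its top 61 mm above the dish's underside. This point is in its middle, 40 mm above the underside; axes as the dish's. Pinch it from above across its 12 mm, one finger on the side of the ball: the ball's surface is 70 mm from the tab's inner face, the rim begins 24 mm from it.
- dish_loop (a point): Flat finger loop of the dish opposite the tab, 92 mm from the centre on its +x side; for the colleague, not for gripping.
- ball: Black plastic trackball ball, 38 mm across, about 0.04 kg, loose in the dish; its origin turns with it.
- ball_center (a point): Centre of the ball; at rest 19 mm above dish_center. The ball rolls away if the dish is tilted by more than about 10 degrees or jerked.
Mind the look-alikes: they are no part of the job. What is meant by the case is not green or purple, and is the smaller of those in its own colour.

How it is judged:
By the outcome, as a careful person would: the job done as asked, in the order asked, and still so for the second after the job is handed in, while the arm keeps its last pose, push and grip.
It also fails if it takes over 72 s, if anything falls off the work surface, if the arm or the gripper's body presses on something with over 40 N, if the wrist force passes 120 N, or if a joint passes its speed limit or range.

## Robot

A 7-joint arm with a two-finger parallel gripper is mounted at the origin on the work surface. World frame = base frame: x ahead of the robot, y to its left, z up, the work surface at z = 0. Lengths are in m, angles in rad, forces in N, time in s.
With the tool pointing down it reaches from about 0.425 to 0.95 m from the base axis. Payload 4.7 kg.
Tool frame: the origin (TCP) lies on the centre line of the jaws, within the pads' length; the fingertips stand robot.nose_length ahead of it and the grasp point (between the pads) lies 8 mm behind it (robot.nose_length is the distance from the TCP to the fingertips, in m); z points along the fingers, x is the direction in which the jaws open and shut, and the axes are right-handed (so a half turn about z gives the same grasp; the last joint's range is limited). The gripper opens to 85 mm and grips with 20 to 120 N. Pads are 22 mm wide; open, the fingers measure 114 mm over their backs; the gripper's body (76 mm by 85 mm) begins 54 mm behind the grasp point. The pads swing forward as they close: fully open they stand 13 mm farther back than shut.
Start: joints at [-1.192, 0.469, -0.049, 1.532, 0.024, 1.141, -0.082], TCP at [0.268, 0.62, 0.242] pointing down, gripper open.
Joint ranges: [-2.59, 2.59], [-0.33, 1.99], [-1.39, 1.29], [0.1, 2.45], [-1.04, 4.18], [0.21, 1.99], [-2.66, 2.66]. Speed limits (rad/s): [2.57, 2.57, 3.14, 3.14, 3.14, 3.14, 3.14].

## Interface

Orientations are given as [roll, pitch, yaw] about the fixed x, y, z axes, in that order (R = Rz(yaw) Ry(pitch) Rx(roll)).
In Python, from plant import robot gives the robot as it stands. Calls block until the motion is done:
- robot.goto(position, orientation): joint-space move of the TCP to a pose.
- robot.move_straight(position, vel=0.15, attitude=None, contact_N=None): straight line of the TCP; attitude=None keeps the orientation; vel is the mean speed in m/s. With contact_N (N) it stops when the force on the tool has changed by that much, and returns True; else False.
- robot.move_joints(angles): joint-space move.
- robot.grip(opening, strength=None): opening from 0.0 (shut) to 1.0 (fully open); strength is the grip in N (None keeps the last); returns when the fingers have stopped.
- robot.sleep(seconds).
- robot.inverse_kinematics(position, orientation): joint angles nearest the present ones, or None.
- robot.sense(): the state.
- robot.grab_frame(name): name is "scene" or "top"; returns a dict with "image" (480x640x3 uint8, red, green, blue), "range_z" (480x640 float32, m along the optical axis (not along the pixel's ray), 0 where there is no reading), "fx", "fy", "cx", "cy" (pixels), "R" (3x3) and "t" (3): a world point X has camera coordinates R X + t. Camera axes: x right, y down, z forward; pixel columns grow to the right and rows downward; lengths in m; the calibration is good to about 2 mm. A picture is of the moment at which its call begins.
A pose or a line that the arm cannot do raises robot.IKError and nothing moves.
- robot.close_job(): hands the job in, once; it reports no verdict.
The state is a dict: "t": time; "joint_pos": joint angles; "joint_velocities": joint speeds; "effort": joint torques, N m; "tcp_pos": TCP position; "tcp_rot": TCP orientation; "wrist_force": force on the tool from outside, world axes, zero at the start; "torque": the same for the moment, N m; "opening": opening from 0.0 (shut) to 1.0 (fully open).
Only numpy, scipy, OpenCV 4.12 (cv2) and the standard library are available. Lean on these libraries where they do the work, as an engineer would, in place of code of your own. Each camera call takes 0.05 s, during which the arm holds its last target. There are 200 camera calls.

## Working session

There is one attempt and no reset: what is moved stays moved. The work goes in short steps, each a Python script; the robot and the scene stay as the last script left them, time stands still between calls to the robot, and variables do not carry over. Pictures are saved under pics/ and viewed, about 8 in all and at most 12, crops included, and the job is handed in when it is done.

```bash
mkdir -p pics; ls; python3 - <<'E'
from plant import robot
import cv2, numpy as np
s=robot.sense(); print({k:np.round(v,3).tolist() for k,v in s.items()}, robot.nose_length)
for n in("scene","top"):
    f=robot.grab_frame(n); cv2.imwrite(f"pics/{n}0.png",f["image"][:,:,::-1]); np.savez(f"{n}0.npz",**f)
    print(n,f["fx"],f["fy"],f["cx"],f["cy"],np.round(f["R"],3).tolist(),np.round(f["t"],3), "cam pos",-f["R"].T@f["t"], (f["range_z"]>0).mean())
E
```

```text
pics
{'t': 0.0, 'joint_pos': [-1.192, 0.469, -0.049, 1.534, 0.024, 1.141, -0.082], 'joint_velocities': [-0.001, -0.001, 0.0, 0.002, 0.0, -0.002, 0.001], 'effort': [-0.0, -51.031, -0.047, -23.772, 0.011, 0.007, 0.0], 'tcp_pos': [0.267, 0.619, 0.241], 'tcp_rot': [3.142, 0.002, 1.163], 'wrist_force': [-0.762, 0.495, 0.346], 'torque': [-0.016, 0.016, 0.019], 'opening': 1.001} 0.011
scene 506.23848096233786 506.23848096233786 321.2486523934637 233.9791831798959 [[-0.08, 0.997, 0.004], [0.82, 0.068, -0.569], [-0.567, -0.042, -0.823]] [ 0.056 -0.389  1.321] cam pos [1.07293782 0.02618784 0.86512557] 0.9961067708333333
top 527.1873267984615 527.1873267984615 317.81475195529123 254.8544686564266 [[0.009, -1.0, -0.011], [-0.987, -0.007, -0.158], [0.158, 0.012, -0.987]] [-0.025  0.555  0.972] cam pos [ 0.39471302 -0.03216211  1.04746381] 0.9958626302083333
```

View pics/scene0.png

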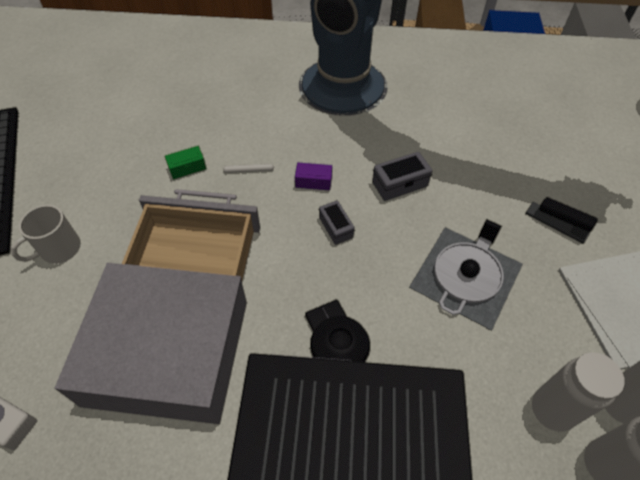

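View pics/top0.png

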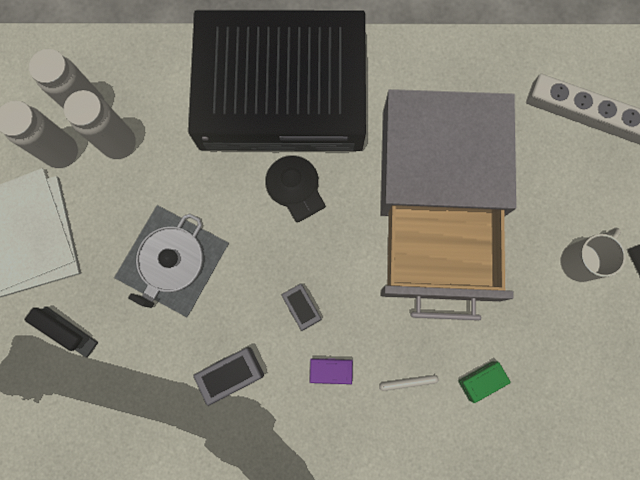

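The scene view (camera facing the robot) shows the small grey case at about (337,222), the bigger look-alike at (402,175), the dish at (468,270) with its tab at (488,233) and loop at (452,303), and the open drawer at (195,240). The top view shows the case at (301,306), the dish at (169,258), the tab at (143,298), the loop at (190,225) and the handle bar at (446,315).

```bash
cat > h.py <<'E'
import numpy as np, cv2
def cloud(f):
    v,u=np.mgrid[0:480,0:640]; z=f["range_z"]
    c=np.stack([(u-f["cx"])/f["fx"]*z,(v-f["cy"])/f["fy"]*z,z],-1)
    return (c-f["t"])@f["R"]          # R^T (c-t)
def ray(f,u,v,h):
    d=f["R"].T@np.array([(u-f["cx"])/f["fx"],(v-f["cy"])/f["fy"],1]); o=-f["R"].T@f["t"]
    return o+d*(h-o[2])/d[2]
def tri(f1,p1,f2,p2):
    P=[np.array([[f["fx"],0,f["cx"]],[0,f["fy"],f["cy"]],[0,0,1]])@np.c_[f["R"],f["t"]] for f in(f1,f2)]
    X=cv2.triangulatePoints(P[0],P[1],np.float64(p1),np.float64(p2)).ravel(); return X[:3]/X[3]
def rect(P):
    (c,s,a)=cv2.minAreaRect(np.float32(P[:,:2]*1000)); return np.round(c,1),np.round(s,1),round(a,1)
E
python3 - <<'E'
from h import *
F={n:dict(np.load(n+"0.npz")) for n in("scene","top")}
W={"scene":(slice(195,250),slice(310,365)),"top":(slice(275,340),slice(270,335))}
D={"scene":(slice(205,330),slice(395,540)),"top":(slice(195,330),slice(100,240))}
for n,f in F.items():
    X=cloud(f); rgb=f["image"].astype(int)
    d=X[...,2]; print(n,"desk z",np.median(d[(abs(d)<.02)]))
    P=X[W[n]].reshape(-1,3); T=P[P[:,2]>.033]; print(" case top",rect(T),np.median(T[:,2]),len(T))
    Q=X[D[n]]; col=rgb[D[n]]; z=Q[...,2]
    hi=Q[(z>.05)&(z<.09)&(col.max(-1)<60)&(np.hypot(*(Q[...,:2]-np.median(Q.reshape(-1,3)[:,:2],0)).transpose(2,0,1))>.06)]
    print(" tab",rect(hi),hi[:,2].max(),hi.mean(0),len(hi))
    b=(col.max(-1)<60).astype(np.uint8); nl,L,S,C=cv2.connectedComponentsWithStats(b)
    for i in range(1,nl):
        if S[i,4]>40:
            m=Q[L==i]; print("  dark",S[i].tolist(),(C[i]+[D[n][1].start,D[n][0].start]).round(1),m.mean(0).round(4),m.max(0).round(3))
    br=Q[(col.min(-1)>150)&(z>.008)&(z<.035)]; print(" dish bright",len(br),cv2.minEnclosingCircle(np.float32(br[:,:2])) if len(br) else 0)
    rim=Q[(z>.014)&(z<.026)]; print(" rim",len(rim))
    # drawer/unit
    A=X.reshape(-1,3); A=A[(A[:,1]<-.1)&(A[:,1]>-.45)&(A[:,0]>.3)&(A[:,0]<.85)]
    U=A[(A[:,2]>.093)&(A[:,2]<.11)]; print(" unit top",rect(U),np.median(U[:,2]))
    Dp=A[(A[:,2]>.08)&(A[:,2]<.092)&(A[:,0]<.52)]; print(" front panel top",rect(Dp) if len(Dp)>5 else 0,len(Dp),np.median(Dp[:,2]))
    H=A[(A[:,2]>.045)&(A[:,2]<.075)&(A[:,0]<Dp[:,0].min()-.015)]; print(" handle",rect(H) if len(H)>5 else 0,len(H),np.median(H[:,2]),H[:,2].max())
    # enlarged crops for check
    cv2.imwrite(f"pics/{n}_dish.png",cv2.resize(f["image"][D[n]][:,:,::-1],None,fx=3,fy=3,interpolation=cv2.INTER_CUBIC))
E
python3 - <<'E'
import cv2,numpy as np
a=cv2.imread("pics/scene_dish.png");b=cv2.imread("pics/top_dish.png")
h=405;c=np.zeros((h,a.shape[1]+b.shape[1],3),np.uint8);c[:a.shape[0],:a.shape[1]]=a;c[:b.shape[0],a.shape[1]:]=b
cv2.imwrite("pics/dishes.png",cv2.resize(c,None,fx=.93,fy=.93))
E
```

```text
scene desk z 0.0012787446395922724
 case top (array([743.2,  34.6]), array([656. ,  70.3]), 4.7) 0.041130486089698375 765
 tab (array([469.2, 317.6]), array([29.5, 11.2]), 62.4) 0.06795074778857596 [0.47079785 0.31667515 0.05999868] 125
  dark [131, 0, 14, 16, 155] [534.1 211.6] [0.3881 0.4287 0.0095] [0.405 0.442 0.035]
  dark [84, 15, 22, 24, 302] [489.4 230.8] [0.4715 0.3165 0.0438] [0.481 0.332 0.068]
  dark [65, 55, 20, 18, 280] [469.5 268.4] [0.5591 0.2711 0.0388] [0.571 0.289 0.051]
  dark [37, 62, 12, 26, 71] [437.  281.7] [0.5729 0.2156 0.0039] [0.595 0.226 0.009]
  dark [52, 89, 14, 9, 56] [453.3 298.6] [0.6076 0.2449 0.0041] [0.615 0.257 0.007]
  dark [71, 94, 24, 7, 60] [475.7 302.7] [0.6129 0.2865 0.0042] [0.619 0.313 0.007]
 dish bright 0 0
 rim 1921
 unit top (array([ 743.3, -246.4]), array([293.3, 213.9]), 89.8) 0.10140889731121878
 front panel top (array([ 497.1, -259.7]), array([234.5,  47.2]), 89.2) 1109 0.08765990583425434
 handle (array([ 402.5, -291.2]), array([193.5,  99.9]), 39.7) 369 0.06678808980664606 0.07210825832415613
top desk z 0.00012999292992673826
 case top (array([441.2,   3.7]), array([116.4,  45.7]), 30.3) 0.04018452109237462 998
 tab (array([465.4, 317.6]), array([32.1, 11.2]), 63.4) 0.06784105670638477 [0.46486826 0.31571651 0.06248693] 120
  dark [59, 55, 19, 18, 271] [167.7 258. ] [0.5473 0.2712 0.0401] [0.564 0.289 0.052]
  dark [29, 99, 25, 14, 170] [141.  300.4] [0.4634 0.3111 0.0595] [0.475 0.333 1.047]
 dish bright 2735 ((0.5562986731529236, 0.27130839228630066), 0.08894133567810059)
 rim 1458
 unit top (array([ 663.6, -245.7]), array([372.7, 291.2]), 0.0) 0.09959350813524244
 front panel top (array([ 494.3, -258.7]), array([233.2,  39.7]), 87.7) 1135 0.08717828407149482
 handle (array([ 402.2, -294.6]), array([203. ,  96.3]), 43.5) 475 0.06601928875364751 0.07247969545909609
```

View pics/dishes.png

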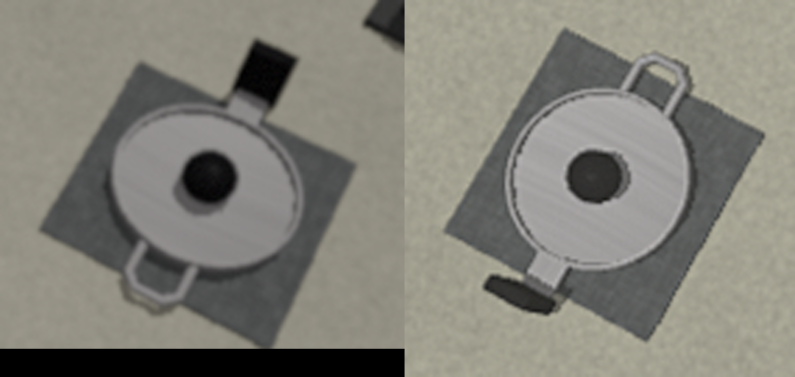

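The enlarged dish (scene left, top right) confirms the tab on the robot/+y side and the loop opposite, with the ball central. Next I refine the poses with outliers gated.

```bash
python3 - <<'E'
from h import *
F={n:dict(np.load(n+"0.npz")) for n in("scene","top")}
r=lambda a:np.round(a,4)
def comp(m,uv):   # connected component containing/nearest pixel uv
    nl,L=cv2.connectedComponents(m.astype(np.uint8)); k=L[uv[1]-4:uv[1]+5,uv[0]-4:uv[0]+5]; return L==np.bincount(k[k>0]).argmax()
seed={"scene":dict(case=(337,218),mat=(430,275),dish=(450,262),panel=(0,0)),"top":dict(case=(301,305),mat=(200,290),dish=(150,270))}
uvb={}
for n,f in F.items():
    X=cloud(f); z=cv2.medianBlur(X[...,2].astype(np.float32),3); g=f["image"].astype(int); x,y=X[...,0],X[...,1]
    near=lambda cx,cy,R:np.hypot(x-cx,y-cy)<R
    m=comp((z>.034)&(z<.048)&near(.455,.01,.09),seed[n]["case"]); P=X[m]; print(n,"case",rect(P),r(np.median(P,0)),m.sum())
    # rays onto top plane
    R=np.array([ray(f,u,v,.04) for v,u in np.argwhere(m)]); print("  ray40",rect(R))
    print("  mat colour",g[seed[n]["mat"][1],seed[n]["mat"][0]],"dish",g[seed[n]["dish"][1],seed[n]["dish"][0]])
    m=(z<.009)&near(.55,.27,.14)&(g.mean(-1)<115); m=cv2.morphologyEx(m.astype(np.uint8),cv2.MORPH_OPEN,np.ones((5,5))); 
    m=comp(m,seed[n]["mat"]); R=np.array([ray(f,u,v,.003) for v,u in np.argwhere(m)]); print("  mat",rect(R),m.sum())
    rim=X[(z>.0155)&(z<.024)&near(.55,.27,.072)&~near(.55,.27,.055)]; 
    A=np.c_[2*rim[:,:2],np.ones(len(rim))]; s=np.linalg.lstsq(A,(rim[:,:2]**2).sum(1),rcond=None)[0]; print("  rim fit",r(s[:2]),r(np.sqrt(s[2]+s[0]**2+s[1]**2)),r(np.median(rim[:,2])),len(rim))
    t=(z>.055)&(z<.075)&near(.467,.317,.03); t=cv2.dilate(t.astype(np.uint8),np.ones((3,3)))>0; P=X[(z>.058)&(z<.075)&near(.467,.317,.03)]; print("  tab top",rect(P),r(np.percentile(P[:,2],[50,95])),len(P))
    m=comp((z>.028)&(z<.06)&near(.553,.271,.035)&(g.max(-1)<75),{"scene":(469,268),"top":(168,258)}[n]); vu=np.argwhere(m); uvb[n]=(vu.min(0)+vu.max(0))[::-1]/2
    box=(x>.38)&(x<.9)&(y<-.1)&(y>-.42)
    m=(z>.094)&(z<.108)&box&(x>.5); m=cv2.morphologyEx(m.astype(np.uint8),cv2.MORPH_OPEN,np.ones((5,5)))>0; P=X[m]; print("  unit",rect(P),r(np.median(P[:,2])),r(np.percentile(P[:,0],[1,99])))
    m=(z>.080)&(z<.093)&box&(x<.53); P=X[m]
    m=m&(x<np.percentile(P[:,0],2)+.02); P=X[m]; print("  panel",rect(P),r(np.median(P[:,2])),m.sum(),r(np.percentile(P[:,0],[1,50,99])),r(np.percentile(P[:,1],[1,99])), "fit x(y)",r(np.polyfit(P[:,1],P[:,0],1)))
    m=(z>.055)&(z<.074)&box&(x<np.percentile(P[:,0],2)-.012); P=X[m]; P=P[P[:,0]<np.median(P[:,0])+.01]; print("  handle",rect(P),r(np.median(P,0)),len(P))
    m=(z>.018)&(z<.027)&(x>.48)&(x<.64)&(y<-.17)&(y>-.35); P=X[m]; print("  floor",r(np.median(P[:,2])),r(np.percentile(P[:,0],[1,99])),r(np.percentile(P[:,1],[1,99])))
print("ball tri",r(tri(F["scene"],uvb["scene"],F["top"],uvb["top"])),uvb)
E
```

```text
scene case (array([458. ,  11.1]), array([82.6, 46.3]), 29.5) [0.4615 0.0117 0.0411] 734
  ray40 (array([459.9,  11.4]), array([82.8, 46.5]), 30.1)
  mat colour [74 75 74] dish [144 141 140]
  mat (array([528. , 226.2]), array([ 63.2, 171.7]), 62.7) 1371
  rim fit [0.5518 0.2743] 0.0629 0.0192 687
  tab top (array([467.9, 318.3]), array([32.9, 14.2]), 62.4) [0.0641 0.0668] 111
  unit (array([ 767.5, -243.1]), array([296. , 253.5]), 87.7) 0.1014 [0.6434 0.868 ]
  panel (array([ 484.6, -259.6]), array([234.5,  22.4]), 89.2) 0.0878 1061 [0.4731 0.4864 0.4941] [-0.3726 -0.1447] fit x(y) [0.0308 0.4937]
  handle (array([ 427. , -267.2]), array([148.7,  54.2]), 88.8) [ 0.4434 -0.2587  0.0668] 356
  floor 0.0233 [0.4947 0.5973] [-0.348  -0.1798]
top case (array([440.9,   3.4]), array([115.7,  45.5]), 30.3) [0.4566 0.0118 0.0402] 982
  ray40 (array([456.4,  12.4]), array([79.8, 45.3]), 30.4)
  mat colour [93 94 94] dish [161 161 159]
  mat (array([527.5, 233.3]), array([ 76.9, 172.3]), 62.7) 1844
  rim fit [0.5504 0.2752] 0.0632 0.0192 528
  tab top (array([465.4, 318.7]), array([33.5, 12.2]), 63.2) [0.0638 0.0667] 119
  unit (array([ 763. , -242.8]), array([292.7, 244.6]), 88.1) 0.0996 [0.6415 0.8641]
  panel (array([ 483.7, -258.2]), array([233.2,  17.4]), 88.0) 0.0873 1103 [0.4723 0.4823 0.4919] [-0.3718 -0.1434] fit x(y) [0.0316 0.4905]
  handle (array([ 442.1, -262. ]), array([ 16.9, 140.5]), 0.3) [ 0.4405 -0.2581  0.0661] 444
  floor 0.0218 [0.5033 0.6385] [-0.3484 -0.1725]
ball tri [0.5501 0.2754 0.0279] {'scene': array([469.5, 267.5]), 'top': array([167. , 257.5])}
```

Both views agree on these poses:
- **Case:** (0.458, 0.012), long axis at 30.2°, top at 40 mm.
- **Dish:** centre (0.551, 0.275), tab at (0.4665, 0.3185), yaw −27.2°.
- **Drawer:** floor point about (0.492, −0.259), yaw −1.8°, handle at (0.4415, −0.2585).

Now check reachability and pick the case.

```bash
cat >> h.py <<'E'
d2=np.deg2rad
def o(deg): a=d2(deg); return [np.pi,0,(a+np.pi)%(2*np.pi)-np.pi]
CASE=(.458,.012); FLOOR=np.array([.492,-.259]); DY=d2(-1.8); DX=np.array([np.cos(DY),np.sin(DY)]); HAND=np.array([.4415,-.2585])
DISH=np.array([.551,.275]); TAB=np.array([.4665,.3185]); YAW=-27.2
def st(r,msg=""):
    s=r.sense(); print(msg,"t %.2f"%s["t"],"tcp",np.round(s["tcp_pos"],4),"F",np.round(s["wrist_force"],2),"open %.3f"%s["opening"]); return s
E
python3 - <<'E'
from plant import robot
from h import *
L=FLOOR+.075*DX; e=DISH-.095*np.array([np.cos(d2(YAW+90)),np.sin(d2(YAW+90))])
for k in(0,180):
    for nm,p,a in(("case",(*CASE,.018),-59.8),("lay",(*L,.040),-91.8),("push",(*(HAND+.15*DX),.056),-91.8),("tab",(*TAB,.037),YAW),("end",(*e,.137),YAW+90)):
        q=robot.inverse_kinematics(p,o(a+k)); print(k,nm,None if q is None else np.round(q,2))
robot.goto((*CASE,.15),o(-59.8)) ; st(robot,"above")
robot.move_straight((*CASE,.018),vel=.1,contact_N=6); st(robot,"down")
robot.grip(0.0,40); st(robot,"grip")
robot.move_straight((*CASE,.17),vel=.12); st(robot,"up")
f=robot.grab_frame("scene"); cv2.imwrite("pics/pick.png",f["image"][100:400,150:550,::-1])
E
```

```text
0 case [-0.45  0.5   0.41  2.23 -0.43  0.48 -0.74]
0 lay [-0.18  0.77  0.81  1.85 -0.73  0.85 -0.61]
0 push [-0.19  0.78  0.82  1.79 -0.71  0.9  -0.65]
0 tab [-0.9   0.57  0.3   1.98 -0.27  0.63 -0.9 ]
0 end [-0.55  0.37  0.15  1.96 -0.07  0.81  0.73]
180 case [-0.14  0.47  0.03  2.22 -0.03  0.46  2.01]
180 lay [ 0.13  0.64  0.33  1.84 -0.3   0.72  2.16]
180 push [ 0.11  0.65  0.35  1.77 -0.3   0.78  2.15]
180 tab [-0.47  0.57 -0.27  1.95  0.24  0.65  1.78]
180 end [-1.23  0.62  1.11  2.   -0.68  0.96 -1.81]
above t 2.39 tcp [0.4585 0.013  0.1501] F [0.32 0.44 0.05] open 0.999
down t 3.86 tcp [0.4584 0.012  0.0185] F [0.14 0.25 0.06] open 0.997
grip t 4.32 tcp [0.4582 0.0121 0.0184] F [-0.49  0.01  4.71] open 0.519
up t 5.73 tcp [0.4575 0.0119 0.1694] F [-0.41  0.22 -0.91] open 0.520
```

View pics/pick.png

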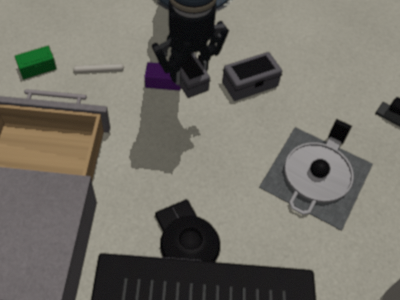

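The case hangs level in the jaws at about (190,75) in the crop. Opening 0.519 is 44 mm, which matches its width. Now lay it in the drawer.

```bash
python3 - <<'E'
from plant import robot
from h import *
L=FLOOR+.075*DX
robot.goto((*L,.17),o(-91.8)); st(robot,"above")
robot.move_straight((*L,.055),vel=.1); st(robot,"low")
print(robot.move_straight((*L,.036),vel=.015,contact_N=3)); st(robot,"touch")
robot.sleep(.2); robot.grip(0.75); robot.sleep(.2); st(robot,"open")
robot.move_straight((*L,.2),vel=.12); st(robot,"up")
robot.goto((*(HAND-.075*DX),.2),o(-91.8)); st(robot)
F={}
for n in("top","scene"):
    F[n]=robot.grab_frame(n); np.savez(n+"1.npz",**F[n])
a=F["top"]["image"][80:340,360:560,::-1]; b=F["scene"]["image"][150:410,50:300,::-1]
cv2.imwrite("pics/lay.png",cv2.resize(np.hstack([a,b]),None,fx=1.7,fy=1.7))
E
```

```text
above t 6.92 tcp [ 0.5672 -0.2593  0.1695] F [-0.84  0.24 -0.53] open 0.520
low t 8.22 tcp [ 0.5674 -0.2617  0.0557] F [-0.39 -1.02 -0.8 ] open 0.518
True
touch t 9.13 tcp [ 0.5671 -0.2613  0.0404] F [-0.45  0.51  3.58] open 0.521
open t 9.86 tcp [ 0.5661 -0.2607  0.0394] F [-0.83  0.02 -0.44] open 0.750
up t 11.34 tcp [ 0.5666 -0.2611  0.1992] F [-0.25  1.24  0.09] open 0.748
 t 12.16 tcp [ 0.3684 -0.2563  0.2006] F [0.39 0.53 1.03] open 0.746
```

View pics/lay.png

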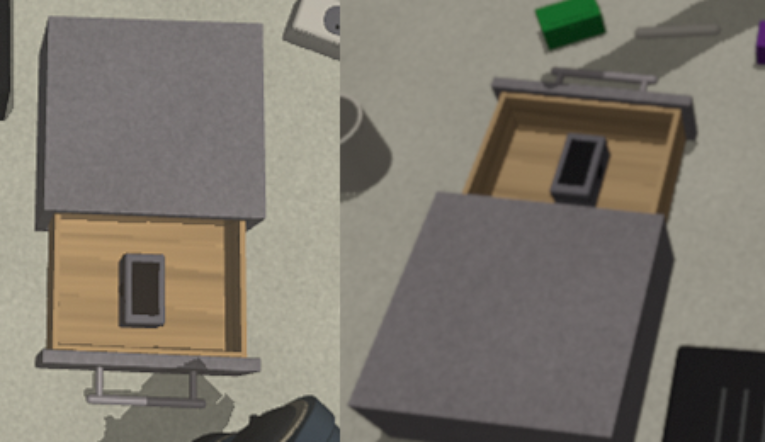

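The case lies flat and straight in the open part, at about (142,290) in the crop. Next, push the drawer shut by its bar.

```bash
python3 - <<'E'
from plant import robot
from h import *
robot.grip(0.0)
p=HAND-.038*DX
robot.goto((*p,.15),o(-91.8)); robot.move_straight((*p,.056),vel=.1,contact_N=8); st(robot,"down")
e=HAND+.165*DX
print(robot.move_straight((*e,.056),vel=.05,contact_N=12)); s=st(robot,"pushed")
robot.sleep(.3); s=st(robot); c=s["tcp_pos"][:2]
robot.move_straight((*(c-.05*DX),.056),vel=.1); robot.move_straight((*(c-.05*DX),.25),vel=.2)
robot.goto((.45,.0,.3),o(-60)); st(robot,"away")
F={}
for n in("top","scene"):
    F[n]=robot.grab_frame(n); np.savez(n+"2.npz",**F[n])
f=F["top"]; X=cloud(f); z=X[...,2]; A=X[(z>.06)&(z<.07)&(X[...,0]>.4)&(X[...,0]<.65)&(abs(X[...,1]+.26)<.04)]; print("handle now",np.median(A,0),len(A))
a=f["image"][80:340,360:560,::-1]; b=F["scene"]["image"][150:410,50:300,::-1]
cv2.imwrite("pics/shut.png",cv2.resize(np.hstack([a,b]),None,fx=1.7,fy=1.7))
E
```

```text
down t 14.33 tcp [ 0.4038 -0.2576  0.0565] F [ 0.43 -1.45  0.08] open -0.003
True
pushed t 17.34 tcp [ 0.5758 -0.2627  0.0553] F [ 0.91  0.76 -0.34] open -0.003
 t 17.64 tcp [ 0.5749 -0.2627  0.0549] F [-0.11  1.03  0.29] open -0.001
away t 20.48 tcp [ 0.4502 -0.0009  0.2999] F [-0.49 -0.54 -0.19] open -0.002
handle now [ 0.59107338 -0.26068558  0.06600621] 299
```

View pics/shut.png

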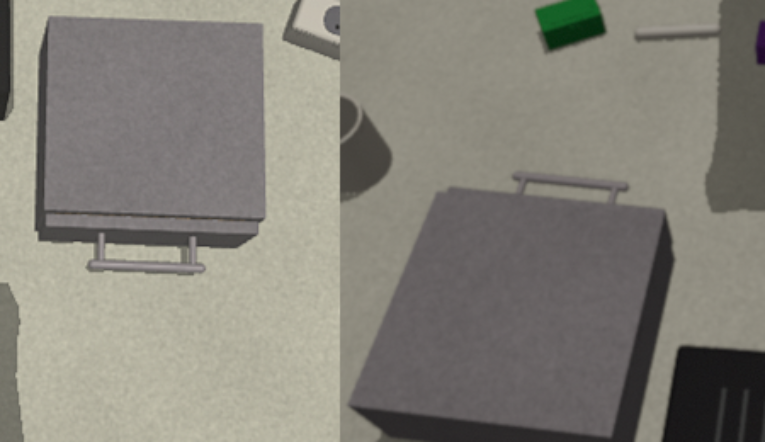

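It looks shut (handle moved 0.150 m), but the contact could have been a spike. I'll press again slowly to confirm the end stop.

```bash
python3 - <<'E'
from plant import robot
from h import *
c=np.array([.5749,-.2627])
robot.goto((*(c-.04*DX),.2),o(-91.8)); robot.move_straight((*(c-.04*DX),.056),vel=.15,contact_N=8)
robot.move_straight((*(c-.006*DX),.056),vel=.06,contact_N=8); st(robot,"near")
print(robot.move_straight((*(c+.025*DX),.056),vel=.012,contact_N=14)); s=st(robot,"pushed")
robot.sleep(.2); s=st(robot); c=s["tcp_pos"][:2]
robot.move_straight((*(c-.05*DX),.056),vel=.1); robot.move_straight((*(c-.05*DX),.25),vel=.2)
robot.goto((.45,.0,.3),o(-60)); st(robot,"away")
f=robot.grab_frame("top"); X=cloud(f); z=X[...,2]; A=X[(z>.06)&(z<.07)&(X[...,0]>.4)&(X[...,0]<.65)&(abs(X[...,1]+.26)<.04)]; print("handle now",np.median(A,0),len(A))
E
```

```text
near t 23.53 tcp [ 0.5686 -0.2626  0.0558] F [ 0.42 -0.65  0.42] open 0.003
True
pushed t 24.73 tcp [ 0.5756 -0.2626  0.0553] F [-0.72  0.12  0.13] open 0.005
 t 24.93 tcp [ 0.5754 -0.2622  0.0549] F [ 0.73  0.05 -0.17] open -0.001
away t 27.76 tcp [ 0.4502 -0.0006  0.3   ] F [-1.38 -0.22 -0.83] open -0.001
handle now [ 0.59112432 -0.2605351   0.06583876] 289
```

The drawer stopped at the same place against 14 N, so it is at its end stop. Now grasp and lift the dish.

```bash
python3 - <<'E'
from plant import robot
from h import *
robot.goto((*TAB,.16),o(YAW)); robot.grip(.42); st(robot,"above")
print(robot.move_straight((*TAB,.037),vel=.08,contact_N=5)); st(robot,"down")
robot.grip(0.0,70); robot.sleep(.3); s=st(robot,"grip"); p=s["tcp_pos"]
robot.move_straight((p[0],p[1],.06),vel=.02); robot.sleep(.3); st(robot,"up")
F={}
for n in("top","scene"):
    F[n]=robot.grab_frame(n); np.savez(n+"3.npz",**F[n])
a=F["top"]["image"][180:340,90:260,::-1]; b=F["scene"]["image"][180:340,380:550,::-1]
cv2.imwrite("pics/lift.png",cv2.resize(np.hstack([a,b]),None,fx=2.3,fy=2.3))
E
```

```text
above t 29.55 tcp [0.4665 0.3184 0.1603] F [-0.86 -0.26  0.81] open 0.420
False
down t 31.23 tcp [0.4668 0.3187 0.0374] F [-0.25  0.59 -0.33] open 0.419
grip t 31.87 tcp [0.4666 0.3186 0.0373] F [-1.82  0.73  5.37] open 0.132
up t 33.47 tcp [0.4666 0.3186 0.0599] F [ 0.23  0.01 -1.29] open 0.129
```

View pics/lift.png

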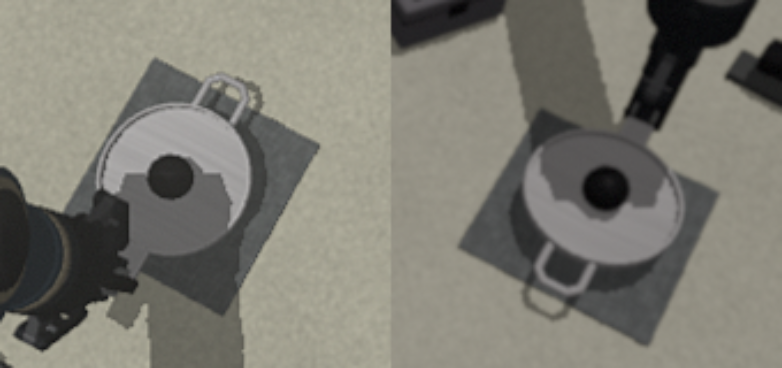

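The dish is off the mat and held at the tab, with the ball near the middle at crop (170,177). Next I compute tilt and ball offset from the saved frames.

```bash
cat >> h.py <<'E'
def dish_check(F,c,zb):
    uv={}
    for n,f in F.items():
        X=cloud(f); g=f["image"].astype(int); x,y,z=X[...,0],X[...,1],X[...,2]; r=np.hypot(x-c[0],y-c[1])
        m=(r<.058)&(r>.026)&(abs(z-zb-.010)<.02)&(g.min(-1)>70)
        P=X[m]; k=np.hypot(*(P[:,:2]-c).T); A=np.c_[P[:,:2]-c,k,np.ones(len(P))]
        for _ in range(3):
            s=np.linalg.lstsq(A,P[:,2],rcond=None)[0]; e=abs(A@s-P[:,2]); A,P=A[e<.003],P[e<.003]
        print(n,"tilt deg x,y",np.rad2deg(s[:2]).round(2),"cone",np.rad2deg(s[2]).round(1),"apex z",s[3].round(4),len(P))
        R=X[(r<.075)&(abs(z-zb-.011)<.012)&(g.min(-1)>70)]
        m=((z>zb+.018)&(z<zb+.055)&(r<.05)&(g.max(-1)<75)).astype(np.uint8); nl,L,S,_=cv2.connectedComponentsWithStats(m); i=1+S[1:,4].argmax(); uv[n]=[S[i,0]+(S[i,2]-1)/2,S[i,1]+(S[i,3]-1)/2]
    print("ball",tri(F["scene"],uv["scene"],F["top"],uv["top"]).round(4),uv)
E
python3 - <<'E'
from h import *
for k,zb in(("0",.003),("3",.026)):
    dish_check({n:dict(np.load(n+k+".npz")) for n in("scene","top")},DISH,zb)
E
```

```text
scene tilt deg x,y [ 0.02 -0.19] cone 5.2 apex z 0.0098 1766
top tilt deg x,y [-0.01 -0.09] cone 5.0 apex z 0.0089 1845
ball [0.5496 0.2757 0.0251] {'scene': [np.float64(469.5), np.float64(268.0)], 'top': [np.float64(167.5), np.float64(258.0)]}
scene tilt deg x,y [0.01 0.01] cone 5.7 apex z 0.0318 1828
top tilt deg x,y [-0.08 -0.21] cone 4.5 apex z 0.0316 1889
ball [0.549  0.2766 0.0481] {'scene': [np.float64(473.0), np.float64(261.5)], 'top': [np.float64(163.5), np.float64(256.5)]}
```

Level within 0.2° with the ball central. Finish the lift and do the quarter turn.

```bash
python3 - <<'E'
from plant import robot
from h import *
p=robot.sense()["tcp_pos"]
robot.move_straight((p[0],p[1],.137),vel=.03); st(robot,"up")
c=np.array(p[:2])+.095*np.array([np.cos(d2(YAW)),np.sin(d2(YAW))]); print("centre",c)
e=DISH-.095*np.array([np.cos(d2(YAW+90)),np.sin(d2(YAW+90))])
robot.move_straight((*e,.137),vel=.022,attitude=o(YAW+90)); robot.sleep(.8); s=st(robot,"turned"); print(s["tcp_rot"])
F={}
for n in("top","scene"):
    F[n]=robot.grab_frame(n); np.savez(n+"4.npz",**F[n])
dish_check(F,DISH,.103)
a=F["top"]["image"][:,:440,::-1]; b=F["scene"]["image"][:,240:,::-1]
cv2.imwrite("pics/end.png",cv2.resize(np.hstack([a,b]),None,fx=.93,fy=.93))
E
```

```text
up t 36.28 tcp [0.4666 0.3186 0.1369] F [-0.08  0.08 -1.14] open 0.133
centre [0.55111032 0.27519013]
turned t 43.35 tcp [0.5075 0.1905 0.137 ] F [ 0.41  0.92 -1.28] open 0.133
[-3.14154426e+00  5.01193503e-05  1.09603667e+00]
top tilt deg x,y [ 37.82 -61.67] cone -22.8 apex z 0.064 6Traceback (most recent call last):
  File "<stdin>", line 11, in <module>
  File "h.py", line 30, in dish_check
    m=((z>zb+.018)&(z<zb+.055)&(r<.05)&(g.max(-1)<75)).astype(np.uint8); nl,L,S,_=cv2.connectedComponentsWithStats(m); i=1+S[1:,4].argmax(); uv[n]=[S[i,0]+(S[i,2]-1)/2,S[i,1]+(S[i,3]-1)/2]
                                                                                                                           ~~~~~~~~~~~~~~^^
ValueError: attempt to get argmax of an empty sequence
```

```bash
python3 - <<'E'
from h import *
F={n:dict(np.load(n+"4.npz")) for n in("scene","top")}
a=F["top"]["image"][:,:440,::-1]; b=F["scene"]["image"][:,240:,::-1]
cv2.imwrite("pics/end.png",cv2.resize(np.hstack([a,b]),None,fx=.93,fy=.93))
try: dish_check({"scene":F["scene"]},DISH,.103)
except KeyError: pass
f=F["scene"]; X=cloud(f); g=f["image"]; x,y,z=np.moveaxis(X,-1,0); r=np.hypot(x-DISH[0],y-DISH[1])
m=(z>.122)&(z<.16)&(r<.035)&(g.max(-1)<75); vu=np.argwhere(m); u=(vu.min(0)+vu.max(0))[::-1]/2; print(u,m.sum(),"ball on z=.128:",ray(f,*u,.128))
l=(r>.085)&(r<.12)&(z>.09)&(z<.135)&(g.min(-1)>70); print("loop pts",l.sum(),X[l].mean(0) if l.any() else 0)
E
```

```text
scene tilt deg x,y [ 0.23 -0.12] cone 5.4 apex z 0.1091 2010
[483.5 238.5] 332 ball on z=.128: [0.55074307 0.27455045 0.128     ]
loop pts 135 [0.58170873 0.33026352 0.11619447]
```

View pics/end.png

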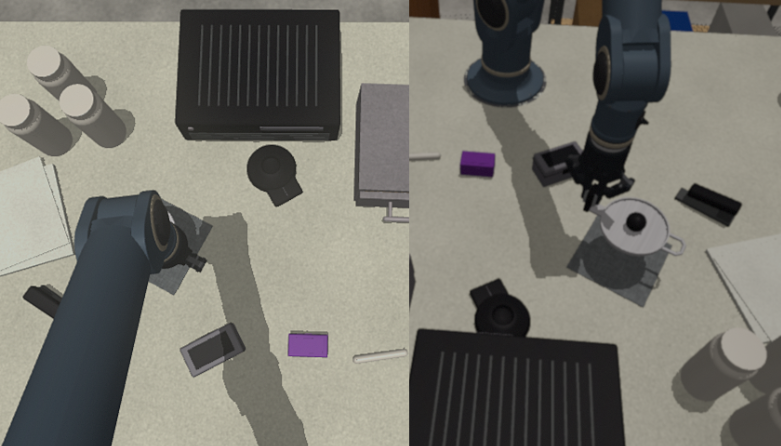

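The dish is held over the mat with its loop towards +y at (675,245) and the ball in the middle at (635,222). Nothing else appears to have moved. The arm hides the dish from the top camera. Handing in.

```bash
python3 - <<'E'
from plant import robot
from h import *
s=st(robot,"final"); print(np.abs(s["joint_velocities"]).max()); robot.close_job()
E
```

```text
final t 43.45 tcp [0.5076 0.1905 0.137 ] F [-0.15 -0.33 -1.3 ] open 0.129
0.0012776456555189015
the job is handed in; nothing more can be done
```

The job is done and handed in at 43.5 s. The small grey case lies flat in the shut drawer. The dish is held level over its mat, turned a quarter turn anticlockwise with the loop towards +y.

- **Case and drawer:** I lowered the case until it touched the drawer floor, then let go. I pushed the drawer shut by its bar; a second slow push stopped at the same place against 14 N, so I take it as fully shut.
- **Dish:** The last scene-camera check put its underside about 0.100 m above the mat. It was within about 0.3° of level, with the ball within 1 mm of the middle. The arm was still at hand-in.
- **Checks that failed or disagreed:**
  - The last dish check is from one camera only, because the arm hid the dish from the top view.
  - My drawer opening estimate was about 155 mm, but the handle moved 150 mm. I put that down to estimate error, because the second push stopped at the same place.
  - "Nothing else moved" rests on looking at the last pictures; I did not measure it.

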